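# Put the trinkets away in the keepsake box

### The arm

A 6-joint arm with a two-finger parallel gripper is mounted at the origin on the work surface. World frame = base frame: x ahead of the robot, y to its left, z up, the work surface at z = 0. Lengths are in m, angles in rad, forces in N, time in s.
With the tool pointing down it reaches from about 0.275 to 0.85 m from the base axis. Payload 5.2 kg.
Tool frame: the origin (TCP) lies at the very end of the fingers, on their centre line; the grasp point (between the pads) lies robot.hold_point_z behind it (robot.hold_point_z is the distance from the TCP to the grasp point, in m); z points along the fingers, y is the direction in which the jaws open and shut (so a half turn about z gives the same grasp; the last joint's range is limited). The gripper opens to 85 mm and grips with 20 to 120 N. Pads are 22 mm wide; open, the fingers measure 114 mm over their backs; the gripper's body (76 mm by 85 mm) begins 54 mm behind the grasp point. The pads swing forward as they close: fully open they stand 13 mm farther back than shut.
Start: joints at [0.988, 0.259, 1.535, -0, 1.348, -0.203], TCP at [0.204, 0.511, 0.231] pointing down, gripper open.
Joint ranges: [-3.14, 3.14], [-0.91, 2.08], [0.19, 2.58], [-1.22, 4.36], [0.22, 2.71], [-3.12, 3.12]. Speed limits (rad/s): [2.57, 2.57, 3.14, 3.14, 3.14, 3.14].

### API

Orientations are given as [roll, pitch, yaw] about the fixed x, y, z axes, in that order (R = Rz(yaw) Ry(pitch) Rx(roll)).
In Python, from station import robot gives the robot as it stands.
- The arm moves only by the tool apply_moves, never from a script. Its argument "rows" is a list that holds one entry, the list of rows, each a list of 5 numbers: the shift along the world's x, y, z in units of 25 mm (1.0 is 25 mm), then the turn about the world's z in degrees, then the finger opening in mm, from 0 to 85.4. In form: [[[x, y, z, turn, claw], ...]]. A call has 1 to 20 rows; each row is the pose to reach, as a shift and turn from the pose measured when the call began; what a row does not reach only later rows make up. A row lasts 1/12 s, in which the tool goes at most 41.7 mm and 7.16 degrees, less where a joint would pass 70% of its speed; a pose out of reach is approached as far as the arm can. A call with a gripper value outside its range is refused whole. The fingers move at their own pace and stop on an object; the grip force is fixed at half the most. Time passes only in rows, so rows that repeat a pose let the fingers close. It gives the time, the measured TCP pose, the force and the opening at its end, in the units of the state.
- robot.state(): the state, without advancing time (a new reading comes with each control period).
- robot.snapshot(name): name is "scene" or "side" or "wrist"; returns a dict with "frame" (384x512x3 uint8, blue, green, red), "K" (3x3 intrinsics, pixels), "k1" (the pictures are not rectified: a ray, as slopes to the right and down, at radius r is drawn at 1 + k1 r^2 times it, then the intrinsics apply), "cam_to_world" (4x4, takes a point from camera to world coordinates). Camera axes: x right, y down, z forward; pixel columns grow to the right and rows downward; lengths in m; the calibration is good to about 2 mm. A picture is of the moment at which its call begins. There is no depth.
- robot.finish_job(): hands the job in, once; it reports no verdict.
The state is a dict: "time_s": time; "joint_pos": joint angles; "joint_vel": joint speeds; "joint_efforts": joint torques, N m; "tcp_pos": TCP position; "tool_rot": TCP orientation; "ft_force": force on the tool from outside, world axes, zero at the start; "torque": the same for the moment, N m; "grip_width": finger opening in m.
Only numpy, scipy, OpenCV 4.12 (cv2) and the standard library are available. Lean on these libraries where they do the work, as an engineer would, in place of code of your own. Each camera call takes 0.05 s, during which the arm holds its last target. There are 200 camera calls.

### The job

First clear the hairbrush off the open keepsake box: lay it, bristles up, lengthwise along the middle of whichever of the two grey mats is free. Then put every trinket lying on the dresser (there may be a ring box, a balm tin, a scent flacon, a hair clip, a brooch and a powder compact) inside the box, and only then lower the lid gently until it is fully shut, without slamming it. Leave the mug, candle, clock and cream bottle where they are.

Things in the scene. Friction and masses are not known exactly. Their poses are not given: they have to be found in the camera images.
- jewel_box: cream keepsake box, rose lining, open top, fixed in place: outer 170 (its x) x 240 (its y) x 65 mm high, walls 8 mm, inner floor 8 mm above its underside, inner space 154 x 224 mm and 57 mm deep. Origin: centre of its underside on the dresser top, z up; +x points to the hinge side, away from the robot (yaw within 0.2 rad)
- lid (a joint): angle of the box lid about the hinge along the box's far (+x) top edge: 0 = closed flat on the rim, about 1.55 to 1.8 at the start = standing open behind the box; stop at 1.9. The hinge is stiff (friction 0.32 N m): it stays where it is left and never falls by itself; pushing its free edge takes about 2 to 4 N.
- lid_hinge (a point): point on the hinge line, in the middle of the lid's width, at the height of the box rim; it lies in the plane of the lid's inner face. z axis = outward normal of the lid's outer face (up when shut), y along the hinge, -x from the hinge to the free edge; the outer face is 10 mm along +z
- lid_edge (a point): middle of the lid's free edge, half way through its thickness. Lid: 170 mm from hinge to free edge, 240 mm wide along the hinge, 10 mm thick, cream with a blue panel outside, no handle
- hairbrush: dark wooden hairbrush with black bristles, about 110 g, at the start lying bristles up across the box mouth on its two side walls. 270 mm long along its own x: head 115 x 62 x 14 mm (plus bristles to 24 mm high) at x = 7 to 122 mm, handle 24 mm wide and 16 mm thick at x = -148 to 7 mm. Origin: underside at the balance point; z up out of the bristle side
- brush_grip (a point): where to hold the brush: on the handle close to the head (15 mm behind the origin, 8 mm above the underside), handle 24 mm wide there; also the middle of the brush's length to 2 mm. Axes as the brush's
- mat_left: slate-grey flat mat on the left (+y), 300 (its x) x 120 mm, 4 mm thick, fixed. Origin: centre of its underside; x along its length
- mat_right: the same mat on the right (-y). Exactly one of the two mats is taken at the start, by a mug (left) or a candle jar (right) standing near its middle; the other is free
- mug: white mug 76 mm in diameter with a handle, 85 mm high, origin under its centre; either standing on the left mat or absent (None)
- candle_jar: amber jar candle with a brass cap, 74 mm in diameter, 90 mm high, origin under its centre; either standing on the right mat or absent (None)
- ring_box: trinket: blue ring box 42 x 42 x 34 mm high with a brass line, about 60 g; origin under its centre; may be absent (None)
- balm_tin: trinket: red round balm tin 42 mm in diameter, 22 mm high, about 35 g; origin under its centre; may be absent (None)
- flacon: trinket: pink square scent flacon 36 x 36 x 32 mm with a brass cap 20 mm in diameter on top (46 mm high in all), about 80 g; origin under its centre; may be absent (None)
- hair_clip: trinket: yellow bar hair clip 52 (its x) x 20 (y) x 18 mm high, about 30 g; origin under its centre; may be absent (None)
- brooch: trinket: silver round brooch with a green middle, 38 mm in diameter, 13 mm high, about 30 g; origin under its centre; may be absent (None)
- compact: trinket: black square powder compact 42 x 42 x 15 mm high with a white dot on top, about 45 g; origin under its centre; may be absent (None)
- alarm_clock: bystander: cream round alarm clock 90 mm across, 100 mm high, origin under it
- cream_bottle: bystander: white bottle of cream, 44 mm in diameter, 120 mm high, origin under it

How it is judged:
On the way, in this order (a step that is already met when the one before it is completed fails the run):
1. the hairbrush lies bristles up along the free mat, let go (((x of brush_grip in the frame of mat_left between -0.04 and 0.04 m and y of brush_grip in the frame of mat_left between -0.035 and 0.035 m and z of brush_grip in the frame of mat_left below 0.02 m and angle between the x axis of hairbrush and the x axis of mat_left, either way round below 0.35 rad and angle between hairbrush's own z axis and vertical below 0.12 rad) or (x of brush_grip in the frame of mat_right between -0.04 and 0.04 m and y of brush_grip in the frame of mat_right between -0.035 and 0.035 m and z of brush_grip in the frame of mat_right below 0.02 m and angle between the x axis of hairbrush and the x axis of mat_right, either way round below 0.35 rad and angle between hairbrush's own z axis and vertical below 0.12 rad)) and contact force between hairbrush and the fingers below 0.2 N and linear speed of hairbrush below 0.03 m/s), for 0.2 s.
2. every trinket present is inside the box, let go, the lid still open (x of ring_box in the frame of jewel_box between -0.08 and 0.08 m and y of ring_box in the frame of jewel_box between -0.115 and 0.115 m and z of ring_box in the frame of jewel_box between 0 and 0.055 m and x of balm_tin in the frame of jewel_box between -0.08 and 0.08 m and y of balm_tin in the frame of jewel_box between -0.115 and 0.115 m and z of balm_tin in the frame of jewel_box between 0 and 0.055 m and x of flacon in the frame of jewel_box between -0.08 and 0.08 m and y of flacon in the frame of jewel_box between -0.115 and 0.115 m and z of flacon in the frame of jewel_box between 0 and 0.055 m and x of hair_clip in the frame of jewel_box between -0.08 and 0.08 m and y of hair_clip in the frame of jewel_box between -0.115 and 0.115 m and z of hair_clip in the frame of jewel_box between 0 and 0.055 m and x of brooch in the frame of jewel_box between -0.08 and 0.08 m and y of brooch in the frame of jewel_box between -0.115 and 0.115 m and z of brooch in the frame of jewel_box between 0 and 0.055 m and x of compact in the frame of jewel_box between -0.08 and 0.08 m and y of compact in the frame of jewel_box between -0.115 and 0.115 m and z of compact in the frame of jewel_box between 0 and 0.055 m and contact force between each of ring_box, balm_tin, flacon, hair_clip, brooch, compact and the fingers below 0.2 N and value of joint lid above 0.6 rad), for 0.2 s.
3. the lid is shut (value of joint lid below 0.06 rad), for 0.2 s.
At the end, for the whole second after the job is handed in: The hairbrush rests bristles up on the free mat, its middle (brush_grip) within 40 mm of the mat's middle along and 35 mm across, within 0.35 rad of the mat's length either way round; every trinket present is inside the box; the lid is closed to under 0.06 rad (all of step 1 and x of ring_box in the frame of jewel_box between -0.08 and 0.08 m and y of ring_box in the frame of jewel_box between -0.115 and 0.115 m and z of ring_box in the frame of jewel_box between 0 and 0.055 m and x of balm_tin in the frame of jewel_box between -0.08 and 0.08 m and y of balm_tin in the frame of jewel_box between -0.115 and 0.115 m and z of balm_tin in the frame of jewel_box between 0 and 0.055 m and x of flacon in the frame of jewel_box between -0.08 and 0.08 m and y of flacon in the frame of jewel_box between -0.115 and 0.115 m and z of flacon in the frame of jewel_box between 0 and 0.055 m and x of hair_clip in the frame of jewel_box between -0.08 and 0.08 m and y of hair_clip in the frame of jewel_box between -0.115 and 0.115 m and z of hair_clip in the frame of jewel_box between 0 and 0.055 m and x of brooch in the frame of jewel_box between -0.08 and 0.08 m and y of brooch in the frame of jewel_box between -0.115 and 0.115 m and z of brooch in the frame of jewel_box between 0 and 0.055 m and x of compact in the frame of jewel_box between -0.08 and 0.08 m and y of compact in the frame of jewel_box between -0.115 and 0.115 m and z of compact in the frame of jewel_box between 0 and 0.055 m and value of joint lid below 0.06 rad); the robot touches nothing.
It fails at once if the mug, candle jar, clock or cream bottle is shifted by more than 30 mm (distance of any of mug, candle_jar, alarm_clock, cream_bottle from where it was at the start of the episode above 0.03 m).
It fails at once if the lid is slammed (closing faster than 3 rad/s) (velocity of joint lid below -3 rad/s).
Of mug, candle_jar only 1 to 1 are there at a start; the rules pass over those that are not, and their reading is None.
Of ring_box, balm_tin, flacon, hair_clip, brooch, compact only 4 to 6 are there at a start; the rules pass over those that are not, and their reading is None.
At some moment in a run one of ring_box, balm_tin, flacon, hair_clip, brooch, compact may be knocked a few centimetres aside while the robot is not near it.
Once in a run the grip may slacken for a moment while it holds something.
It also fails if it takes over 210 s, if anything falls off the work surface, if the arm or the gripper's body presses on something with over 40 N, if the wrist force passes 120 N, or if a joint passes its speed limit or range.

## Working session

There is one attempt and no reset: what is moved stays moved. The work goes in short steps, Python scripts to look and compute and a tool call to move; the robot and the scene stay as the last step left them, time stands still between calls to the robot, and variables do not carry over. Pictures are saved under pics/ and viewed, about 12 in all and at most 16, crops included, and the job is handed in when it is done.

Besides the shell and the picture viewer there is one more tool, called after "Call:" as name([rows], argument=value, ...), one row to a line, values as JSON. apply_moves: Moves the arm, as the interface text tells. Its arguments: {"type":"object","properties":{"rows":{"type":"array"}},"required":["rows"]}

```bash
ls; mkdir -p pics; cat > h.py <<'E'
import numpy as np, cv2
from station import robot
def snap(n,f=None):
    s=robot.snapshot(n); s={k:(np.array(v) if k!='k1' else v) for k,v in s.items()}
    if f: cv2.imwrite('pics/'+f,s['frame'])
    return s
def ray(s,u,v):
    K=s['K']; d=np.array([[K[0,0]*0,0]]);
    p=cv2.undistortPoints(np.array([[[u,v]]],float),K,np.array([s['k1'],0,0,0.]))[0,0]
    T=s['cam_to_world']; return T[:3,3],T[:3,:3]@np.array([p[0],p[1],1.])
def onz(s,u,v,z):
    o,d=ray(s,u,v); return o+d*(z-o[2])/d[2]
def tri(obs):
    A=np.zeros((3,3));b=np.zeros(3)
    for s,u,v in obs:
        o,d=ray(s,u,v); d=d/np.linalg.norm(d); P=np.eye(3)-np.outer(d,d); A+=P;b+=P@o
    x=np.linalg.solve(A,b)
    r=[]
    for s,u,v in obs:
        o,d=ray(s,u,v); d=d/np.linalg.norm(d); r.append(np.linalg.norm((np.eye(3)-np.outer(d,d))@(x-o)))
    return x,max(r)
def proj(s,X):
    T=np.linalg.inv(s['cam_to_world']); 
    return cv2.projectPoints(np.array(X,float).reshape(-1,3),cv2.Rodrigues(T[:3,:3])[0],T[:3,3],s['K'],np.array([s['k1'],0,0,0.]))[0][:,0]
E
python3 - <<'E'
from h import *
print(robot.state(), robot.hold_point_z)
for n in ['scene','side','wrist']:
    s=snap(n,n+'0.png'); print(n,s['K'],s['k1'],s['cam_to_world'].round(3))
E
```

```text
pics
{'time_s': 0.0, 'joint_pos': array([ 9.88178535e-01,  2.59361803e-01,  1.53608641e+00, -2.02345650e-05,
        1.34798245e+00, -2.02770560e-01]), 'joint_vel': array([ 0.00025592,  0.00125738,  0.00073599,  0.00046962, -0.00061739,
        0.00021755]), 'joint_efforts': array([-5.84757636e-04, -4.46030009e+01, -2.90574825e+01, -3.83307652e-04,
        1.16906280e-02,  4.03672539e-05]), 'tcp_pos': array([0.20360378, 0.51036223, 0.23046323]), 'tool_rot': array([-3.13978833e+00, -3.50822759e-04,  2.76174959e+00]), 'ft_force': array([-0.5292939 ,  0.4632073 ,  0.63621011]), 'torque': array([-0.01522896,  0.02969873, -0.03259896]), 'grip_width': 0.08567845460018202} 0.0187
scene [[493.18382069   0.         249.71522499]
 [  0.         493.18382069 196.44675564]
 [  0.           0.           1.        ]] -0.045657866902512945 [[ 0.153  0.739 -0.657  1.385]
 [ 0.988 -0.12   0.096 -0.137]
 [-0.008 -0.664 -0.748  0.993]
 [ 0.     0.     0.     1.   ]]
side [[412.33629848   0.         247.31255456]
 [  0.         412.33629848 197.01532337]
 [  0.           0.           1.        ]] -0.10674063407251988 [[ 0.688 -0.522  0.503 -0.069]
 [-0.726 -0.491  0.482 -0.603]
 [-0.004 -0.697 -0.717  0.979]
 [ 0.     0.     0.     1.   ]]
wrist [[278.11990333   0.         254.81289024]
 [  0.         278.11990333 193.11402366]
 [  0.           0.           1.        ]] -0.040417650173644584 [[ 0.371  0.895  0.248  0.14 ]
 [ 0.929 -0.357 -0.102  0.536]
 [-0.002  0.268 -0.963  0.374]
 [ 0.     0.     0.     1.   ]]
```

View pics/scene0.png

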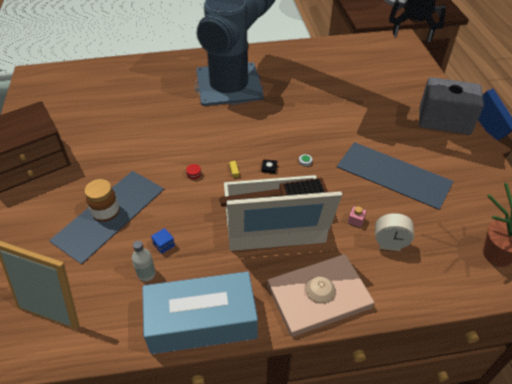

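View pics/side0.png

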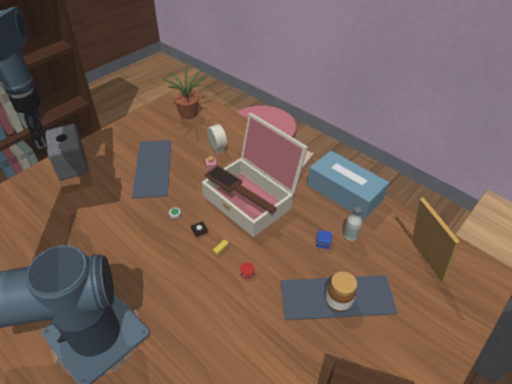

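Both show: left mat (+y) is free and the candle stands on the right mat. All six trinkets are present, in scene: red (193,171), yellow (235,169), compact (269,166), brooch (305,160), flacon (357,216), ring box (163,240). The brush head points +y across the box.

```bash
cat > meas.py <<'E'
from h import *
R={'red':((0,10),(150,255),(80,255)),'yellow':((22,35),(150,255),(90,255)),'blue':((112,128),(150,255),(60,255)),
'pink':((160,178),(60,255),(120,255)),'green':((60,88),(70,255),(60,255)),'mat':((100,118),(40,140),(40,110))}
def blobs(s,c,amin=8):
    h=cv2.cvtColor(s['frame'],cv2.COLOR_BGR2HSV); lo,hi=zip(*R[c]); m=cv2.inRange(h,np.array(lo),np.array(hi))
    n,l,st,ce=cv2.connectedComponentsWithStats(m)
    return m,[(int(st[i,4]),ce[i].round(1).tolist(),st[i,:4].tolist(),(l==i).astype(np.uint8)) for i in np.argsort(-st[:,4]) if i and st[i,4]>=amin][:6]
E
python3 - <<'E'
from meas import *
S={n:snap(n) for n in ['scene','side']}
for n,s in S.items():
    for c in R:
        for z in (0.004,):
            for b in blobs(s,c)[1]:
                p=onz(s,*b[1],0.01)
                if .2<p[0]<.95 and abs(p[1])<.6: 
                    print(n,c,b[:3],p.round(3))
                    if c=='mat' and b[0]>1000:
                        q=cv2.boxPoints(cv2.minAreaRect(cv2.findContours(b[3],0,1)[0][0]));a=cv2.approxPolyDP(cv2.convexHull(cv2.findContours(b[3],0,1)[0][0]),6,True)[:,0]
                        for u in a: print('   corner',u,onz(s,*u,.004).round(3))
a=cv2.resize(S['side']['frame'][110:240,190:310],None,fx=4,fy=4,interpolation=cv2.INTER_CUBIC)
b=cv2.resize(S['scene']['frame'][165:260,210:350],None,fx=2.2,fy=2.2,interpolation=cv2.INTER_CUBIC)
c=np.zeros((520,480+308,3),np.uint8);c[:,:480]=a;c[:b.shape[0],480:480+b.shape[1]]=b
cv2.imwrite('pics/crop1.png',c)
E
```

```text
scene red (481, [499.8, 235.6], [487, 221, 25, 32]) [0.753 0.588 0.01 ]
scene red (201, [193.0, 170.4], [185, 163, 17, 17]) [ 0.401 -0.152  0.01 ]
scene yellow (108, [234.0, 168.6], [230, 161, 9, 16]) [ 0.413 -0.038  0.01 ]
scene pink (89, [357.2, 214.7], [350, 207, 16, 14]) [0.63  0.253 0.01 ]
scene green (37, [305.5, 157.9], [302, 155, 8, 6]) [0.403 0.17  0.01 ]
scene mat (3129, [395.9, 175.0], [338, 144, 114, 65]) [0.509 0.402 0.01 ]
   corner [338 165] [0.44  0.256 0.004]
   corner [356 144] [0.363 0.333 0.004]
   corner [451 182] [0.554 0.547 0.004]
   corner [438 208] [0.637 0.473 0.004]
scene mat (2012, [121.0, 205.7], [68, 172, 95, 91]) [ 0.501 -0.35   0.01 ]
   corner [162 189] [ 0.453 -0.241  0.004]
   corner [ 81 262] [ 0.662 -0.445  0.004]
   corner [ 68 230] [ 0.557 -0.485  0.004]
   corner [132 172] [ 0.374 -0.323  0.004]
scene mat (791, [200.8, 339.8], [149, 326, 108, 27]) [ 0.909 -0.176  0.01 ]
scene mat (785, [282.0, 217.2], [245, 204, 78, 27]) [0.607 0.06  0.01 ]
side red (155, [247.0, 268.3], [240, 262, 15, 14]) [ 0.408 -0.144  0.01 ]
side red (10, [246.3, 277.4], 
[... 400 characters left out ...]
.01 ]
side pink (72, [210.2, 164.2], [206, 158, 10, 13]) [0.639 0.256 0.01 ]
side green (30, [174.3, 211.0], [171, 209, 7, 5]) [0.407 0.175 0.01 ]
side mat (3059, [335.5, 298.4], [282, 276, 114, 43]) [ 0.499 -0.383  0.01 ]
   corner [395 309] [ 0.584 -0.518  0.004]
   corner [286 318] [ 0.368 -0.321  0.004]
   corner [282 281] [ 0.447 -0.241  0.004]
   corner [384 276] [ 0.655 -0.442  0.004]
side mat (1716, [152.2, 169.1], [133, 141, 37, 56]) [0.481 0.388 0.01 ]
   corner [169 141] [0.628 0.476 0.004]
   corner [166 194] [0.44  0.259 0.004]
   corner [133 196] [0.358 0.333 0.004]
   corner [141 143] [0.546 0.546 0.004]
side mat (198, [374.6, 201.9], [360, 185, 28, 34]) [ 0.881 -0.27   0.01 ]
```

View pics/crop1.png

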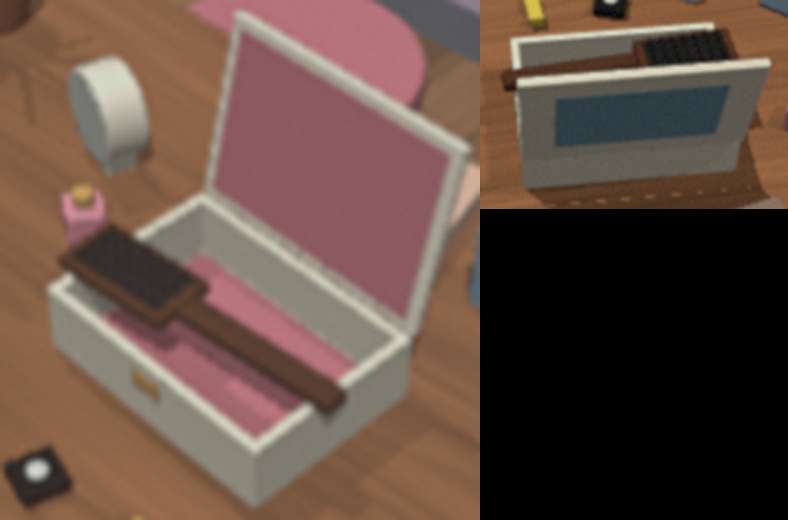

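Crop shows the box rim corners, in side pixels about (202,182), (254,220), (292,195), (241,159), and the brush handle from (237,187) to (274,209).

```bash
python3 - <<'E'
from meas import *
s=snap('side'); sc=snap('scene')
f=lambda x,y:(190+x/4-.4,110+y/4-.4)
g=lambda x,y:(210+(x-480)/2.2-.3,165+y/2.2-.3)
for p in [(50,288),(255,442),(408,340),(203,197)]: print('rim',onz(s,*f(*p),.065).round(3))
print('tri front-left',tri([(s,*f(50,288)),(sc,*g(713,25))]),'front-right',tri([(s,*f(255,442)),(sc,*g(515,40))]))
for p in [(315,405),(343,393),(178,318),(205,290),(63,262),(110,228)]: print('brush',onz(s,*f(*p),.080).round(3))
print('handle end',tri([(s,*f(338,398)),(sc,*g(506,80))]),'lid edge corners',tri([(s,*f(240,16)),(sc,*g(766,63))]),tri([(s,*f(464,150)),(sc,*g(520,83))]))
# ring box, compact
for n,q in (('side',s),('scene',sc)):
    cv2.imwrite('/tmp/'+n+'.png',q['frame'])
sx={'red':((247,268.6),(193,170.4)),'yellow':((219.8,246.9),(234,168.6)),'pink':((210.2,164.2),(357.2,214.7)),'green':((174.3,211),(305.5,157.9))}
for c,(a,b) in sx.items(): print(c,tri([(s,*a),(sc,*b)]))
E
```

```text
rim [0.524 0.164 0.065]
rim [ 0.517 -0.067  0.065]
rim [ 0.675 -0.082  0.065]
rim [0.688 0.153 0.065]
tri front-left (array([0.52529339, 0.16500955, 0.06245428]), np.float64(0.0012184188306846816)) front-right (array([ 0.51573335, -0.07013935,  0.06691816]), np.float64(0.0019157829818565294))
brush [ 0.564 -0.083  0.08 ]
brush [ 0.587 -0.091  0.08 ]
brush [0.559 0.054 0.08 ]
brush [0.596 0.061 0.08 ]
brush [0.542 0.167 0.08 ]
brush [0.596 0.169 0.08 ]
handle end (array([ 0.58403144, -0.08931157,  0.07553925]), np.float64(0.0006710365023561721)) lid edge corners (array([0.73323993, 0.15004865, 0.2263918 ]), np.float64(0.001612701233491865)) (array([ 0.72128041, -0.08371694,  0.22666193]), np.float64(0.0015776229412743804))
red (array([ 0.40524486, -0.14988794,  0.01547091]), np.float64(0.002547761702128952))
yellow (array([ 0.40924526, -0.03552279,  0.00811308]), np.float64(0.0024913540175939357))
pink (array([0.6346734 , 0.25064989, 0.01655664]), np.float64(0.00016443119249496415))
green (array([0.40546711, 0.1698804 , 0.01371202]), np.float64(0.0014478148059725035))
```

Call:
apply_moves([
  [[14.8,-18.6,0.8,-68,85],[14.8,-18.6,0.8,-68,85],[14.8,-18.6,0.8,-68,85],[14.8,-18.6,0.8,-68,85],[14.8,-18.6,0.8,-68,85],[14.8,-18.6,0.8,-68,85],[14.8,-18.6,0.8,-68,85],[14.8,-18.6,0.8,-68,85],[14.8,-18.6,0.8,-68,85],[14.8,-18.6,0.8,-68,85],[14.8,-18.6,0.8,-68,85],[14.8,-18.6,0.8,-68,85],[14.8,-18.6,0.8,-68,85],[14.8,-18.6,0.8,-68,85],[14.8,-18.6,0.8,-68,85],[14.8,-18.6,0.8,-68,85],[14.8,-18.6,0.8,-68,85],[14.8,-18.6,0.8,-68,85],[14.8,-18.6,0.8,-68,85],[14.8,-18.6,0.8,-68,85]],
])

```text
time_s: 2.02
tcp_pos: [0.5731, 0.0471, 0.2514]
tool_rot: [-3.141, -0.0, 1.577]
ft_force: [0.3, 0.4, -0.2]
grip_width: 0.0847
```

```bash
python3 - <<'E'
from h import *
s=snap('wrist','w1.png'); print(robot.state()['tcp_pos'],robot.state()['tool_rot'])
np.savez('w1',**s)
E
```

```text
[0.57319039 0.04704746 0.25145215] [-3.14146275e+00 -1.91271307e-04  1.57687936e+00]
```

View pics/w1.png

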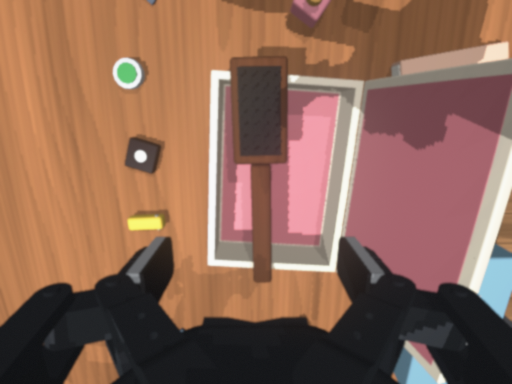

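Wrist view: brush handle axis runs (262,281) to (261,164), head to (259,58). Box rim corners are at (212,71), (209,265) and (337,270). Compact (143,155), clip (145,222), brooch (127,72).

```bash
python3 - <<'E'
from h import *
s=dict(np.load('w1.npz')); s['k1']=float(s['k1'])
for n,u,v,z in [('hend',263,281,.08),('junc',261,163,.08),('head',259,58,.079),('rim',212,71,.065),('rim',209,265,.065),('rim',337,270,.065),('rim',364,82,.065),
 ('brooch',127,72,.013),('comp',143,155,.015),('clip',145,222,.018)]: print(n,onz(s,u,v,z).round(4))
S=snap('side'); f=lambda x,y:(190+x/4-.4,110+y/4-.4)
print('handle end h',tri([(s,263,280),(S,*f(330,396))]),'junction',tri([(s,261,164),(S,*f(190,304))]))
E
```

```text
hend [ 0.5839 -0.0905  0.08  ]
junc [0.5794 0.0633 0.08  ]
head [0.5761 0.1741 0.079 ]
rim [0.5244 0.1632 0.065 ]
rim [ 0.5121 -0.0765  0.065 ]
rim [ 0.6836 -0.0832  0.065 ]
rim [0.6941 0.1533 0.065 ]
brooch [0.4067 0.17   0.013 ]
comp [0.4184 0.0628 0.015 ]
clip [ 0.4125 -0.0346  0.018 ]
handle end h (array([ 0.58120463, -0.08662676,  0.08048574]), np.float64(0.00314058381807286)) junction (array([0.57962859, 0.06135542, 0.07600861]), np.float64(0.00011983731326084501))
```

Call:
apply_moves([
  [[0.28,-0.24,-1,1,50],[0.28,-0.24,-2,1,50],[0.28,-0.24,-3,1,50],[0.28,-0.24,-4,1,50],[0.28,-0.24,-5,1,50],[0.28,-0.24,-6,1,50],[0.28,-0.24,-6.8,1,50],[0.28,-0.24,-7.3,1,50],[0.28,-0.24,-7.7,1,50],[0.28,-0.24,-7.8,1,50],[0.28,-0.24,-7.8,1,50]],
])

```text
time_s: 3.03
tcp_pos: [0.58, 0.0412, 0.0561]
tool_rot: [-3.141, -0.0, 1.595]
ft_force: [0.4, 0.7, 0.2]
grip_width: 0.0499
```

Call:
apply_moves([
  [[0,0,0,0,15],[0,0,0,0,10],[0,0,0,0,10],[0,0,0,0,10],[0,0,0,0,10],[0,0,0,0,10],[0,0,0,0,10],[0,0,0,0,10]],
])

```text
time_s: 3.7
tcp_pos: [0.581, 0.0411, 0.0575]
tool_rot: [3.14, -0.0, 1.595]
ft_force: [-0.2, 1.0, 6.4]
grip_width: 0.0231
```

Call:
apply_moves([
  [[0,0,0,0,40],[0,0,0,0,40],[0,0,0.1,0,40],[0,0,0.22,0,40],[0,0,0.22,0,40],[0,0,0.22,0,10],[0,0,0.22,0,10],[0,0,0.22,0,10],[0,0,0.22,0,10],[0,0,0.22,0,10],[0,0,0.22,0,10]],
])

```text
time_s: 4.62
tcp_pos: [0.5812, 0.0411, 0.0633]
tool_rot: [3.139, 0.0, 1.595]
ft_force: [-0.5, -0.3, 5.7]
grip_width: 0.0224
```

Call:
apply_moves([
  [[0,0,0.3,0,10],[0,0,1,0,10],[0,0,2,0,10],[0,0,3,0,10],[0,0,4,0,10],[0,0,5,0,10],[0,0,5.5,0,10],[0,0,5.5,0,10]],
])

```text
time_s: 5.28
tcp_pos: [0.5829, 0.041, 0.2044]
tool_rot: [3.133, 0.001, 1.595]
ft_force: [-0.4, 0.3, -1.2]
grip_width: 0.0227
```

Call:
apply_moves([
  [[-0.2,1,0,-3,10],[-0.5,2.2,0,-7,10],[-0.85,3.5,0,-11,10],[-1.2,5,0,-15,10],[-1.55,6.5,0,-20,10],[-1.9,8,0,-25,10],[-2.3,9.5,0,-30,10],[-2.65,11,0,-35,10],[-3,12.5,0,-39,10],[-3.3,13.7,0,-42,10],[-3.45,14.3,0,-43.5,10],[-3.48,14.5,0,-43.5,10],[-3.48,14.5,0,-43.5,10],[-3.48,14.5,0,-43.5,10]],
])

```text
time_s: 6.45
tcp_pos: [0.4957, 0.4025, 0.2032]
tool_rot: [3.133, 0.003, 0.836]
ft_force: [-0.3, -0.0, -0.1]
grip_width: 0.0226
```

```bash
python3 - <<'E'
from h import *
print({k:robot.state()[k] for k in ['time_s','tcp_pos','tool_rot','grip_width']})
a=snap('wrist'); b=snap('scene')
np.savez('w2',**a)
cv2.imwrite('pics/w2.png',np.hstack([cv2.resize(a['frame'],(400,300)),b['frame'][60:360,112:512]]))
E
```

```text
{'time_s': 6.45, 'tcp_pos': array([0.49571058, 0.40248311, 0.20315699]), 'tool_rot': array([3.13336401, 0.00328988, 0.83641053]), 'grip_width': 0.022573807452928148}
```

View pics/w2.png

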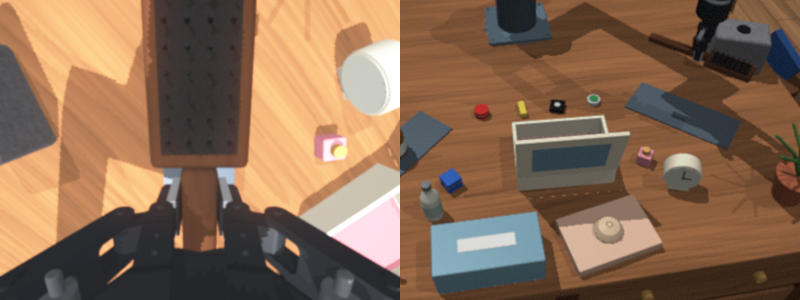

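The brush is held and aligned above the free mat; I lower it.

Call:
apply_moves([
  [[0,0,-1,0,10],[0,0,-2,0,10],[0,0,-3,0,10],[0,0,-4,0,10],[0,0,-5,0,10],[0,0,-6,0,10],[0,0,-6.8,0,10],[0,0,-7.3,0,10],[0,0,-7.6,0,10],[0,0,-7.8,0,10],[0,0,-7.88,0,10],[0,0,-7.88,0,10],[0,0,-7.88,0,10]],
])

```text
time_s: 7.63
tcp_pos: [0.4972, 0.4023, 0.008]
tool_rot: [3.133, 0.0, 0.834]
ft_force: [0.1, 0.5, -0.9]
grip_width: 0.0226
```

Call:
apply_moves([
  [[0,0,0,0,28],[0,0,0,0,35],[0,0,0,0,45],[0,0,0,0,45],[0,0,0,0,45],[0,0,0.5,0,45],[0,0,1,0,45],[0,0,2,0,45],[0,0,3,0,45],[0,0,4,0,45],[0,0,5,0,60],[0,0,6,0,60],[0,0,7,0,60],[0,0,7,0,60]],
])

```text
time_s: 8.8
tcp_pos: [0.4999, 0.404, 0.1912]
tool_rot: [3.129, -0.011, 0.835]
ft_force: [0.9, -1.1, 0.7]
grip_width: 0.0598
```

```bash
python3 - <<'E'
from h import *
a=snap('wrist'); b=snap('scene'); c=snap('side')
cv2.imwrite('pics/w3.png',np.hstack([cv2.resize(a['frame'],(400,300)),cv2.resize(b['frame'][130:230,300:460],(400,300))]))
np.savez('w3',**a);np.savez('c3',**c);np.savez('b3',**b)
E
```

```text
(no output)
```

View pics/w3.png

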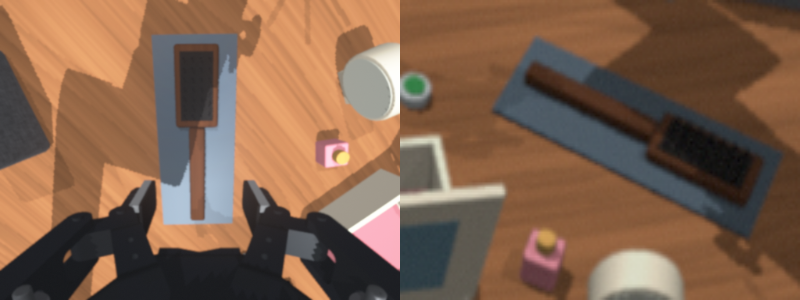

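The brush lies bristles up along the middle of the left mat (picture: brush axis within the mat, both ends inside). Next: measure the front trinkets from the wrist camera at the placing yaw.

Call:
apply_moves([
  [[0,-0.5,1.5,7,60],[0.3,-1.5,3,14,60],[0.6,-2.5,4.4,21,60],[0.9,-4,4.4,28,60],[1.2,-5,4.4,35,60],[1.2,-6,4.4,42,60],[1.2,-7,4.4,49,60],[1.2,-8,4.4,56,60],[1.2,-9,4.4,63,60],[1.2,-10,4.4,70,60],[1.2,-11,4.4,77,60],[1.2,-12,4.4,84,60],[1.2,-13,4.4,91,60],[1.2,-14,4.4,98,60],[1.2,-15,4.4,105,60],[1.2,-16,4.4,112,60],[1.2,-16.2,4.4,119,60],[1.2,-16.2,4.4,126,60],[1.2,-16.2,4.4,129,60],[1.2,-16.2,4.4,129,60]],
])

```text
time_s: 10.62
tcp_pos: [0.5264, -0.003, 0.2927]
tool_rot: [3.132, -0.004, 3.087]
ft_force: [-0.2, -0.6, 0.3]
grip_width: 0.0598
```

```bash
python3 - <<'E'
from h import *
print({k:robot.state()[k] for k in ['tcp_pos','tool_rot']})
a=snap('wrist','w4.png'); np.savez('w4',**a)
E
```

```text
{'tcp_pos': array([ 0.52640845, -0.00297129,  0.29266759]), 'tool_rot': array([ 3.13158498, -0.0040551 ,  3.0869467 ])}
```

View pics/w4.png

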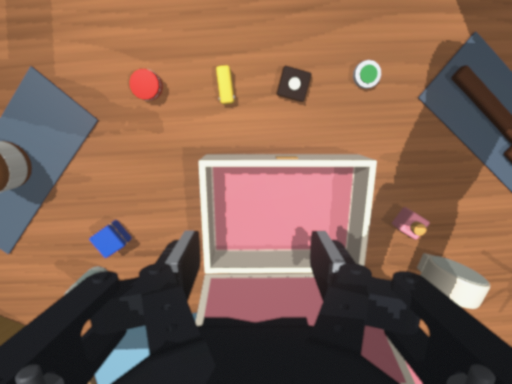

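w4 shows all six: tin (144,84), clip (226,85), compact (295,83), brooch (368,74), flacon (410,222), ring box (110,239), and the empty box with rim (200,157)-(375,272).

```bash
cat >> meas.py <<'E'
R['black']=((0,180),(0,255),(0,55))
R['blue']=((110,130),(150,255),(60,255))
def rect(s,c,near,z,vmin=None):
    h=cv2.cvtColor(s['frame'],cv2.COLOR_BGR2HSV); lo,hi=map(list,zip(*R[c]))
    if vmin: lo[2]=vmin
    m=cv2.morphologyEx(cv2.inRange(h,np.array(lo),np.array(hi)),cv2.MORPH_CLOSE,np.ones((3,3)))
    cs=cv2.findContours(m,0,cv2.CHAIN_APPROX_NONE)[0]
    cs=[k for k in cs if cv2.contourArea(k)>20 and np.hypot(*(k[:,0].mean(0)-near))<25]
    if not cs: return None
    k=max(cs,key=cv2.contourArea)
    W=np.array([onz(s,u,v,z)[:2] for u,v in k[:,0]],np.float32)*1000
    (cx,cy),(w,hh),a=cv2.minAreaRect(W)
    M=cv2.moments(k); return (round(cx),round(cy)),(round(w),round(hh)),round(a,1),(round(M['m10']/M['m00'],1),round(M['m01']/M['m00'],1))
E
python3 - <<'E'
from meas import *
s=dict(np.load('w4.npz')); s['k1']=float(s['k1'])
for c,n,z,v in [('red',(144,84),.022,None),('yellow',(226,85),.018,None),('black',(295,83),.015,None),('green',(368,74),.013,None),('pink',(410,222),.032,None),('blue',(110,239),.034,None),('blue',(110,239),.034,150)]: print(c,rect(s,c,n,z,v))
S=dict(np.load('c3.npz')); S['k1']=float(S['k1'])
sc=dict(np.load('b3.npz')); sc['k1']=float(sc['k1'])
print(rect(S,'blue',(322,239),.02),rect(sc,'blue',(163,240),.02))
for n,u,v in [('rim',200,157),('rim',375,160),('rim',372,272),('rim',206,273)]: print(n,onz(s,u,v,.065).round(4))
for y in range(228,250,3): print([tuple(int(x) for x in cv2.cvtColor(s['frame'],cv2.COLOR_BGR2HSV)[y,x]) for x in range(92,132,8)])
big=np.hstack([cv2.resize(s['frame'][y-22:y+22,x-22:x+22],(396,396),interpolation=cv2.INTER_CUBIC) for x,y in [(110,239),(410,222)]]);cv2.imwrite('pics/z4.png',big)
E
```

```text
red ((406, -149), (48, 42), 41.1, (144.0, 84.1))
yellow ((411, -37), (51, 20), 3.3, (224.5, 83.7))
black None
green ((406, 169), (23, 23), 2.5, (368.3, 73.4))
pink ((636, 245), (39, 35), 55.0, (410.8, 224.1))
blue ((635, -241), (39, 42), 30.7, (107.1, 241.1))
blue ((635, -242), (39, 40), 30.5, (106.5, 241.5))
((642, -239), (40, 36), 30.9, (324.0, 236.8)) ((639, -244), (58, 44), 30.6, (163.0, 240.0))
rim [ 0.5062 -0.0729  0.065 ]
rim [0.5233 0.1629 0.065 ]
rim [0.6952 0.1691 0.065 ]
rim [ 0.6808 -0.0828  0.065 ]
[(12, 137, 169), (10, 112, 161), (111, 177, 193), (127, 66, 89), (164, 56, 91)]
[(12, 138, 166), (113, 151, 197), (111, 182, 221), (119, 76, 94), (116, 130, 98)]
[(8, 103, 164), (111, 184, 222), (111, 183, 222), (113, 154, 116), (115, 143, 98)]
[(112, 166, 207), (111, 185, 222), (111, 184, 222), (111, 179, 185), (116, 107, 93)]
[(111, 183, 217), (110, 185, 222), (111, 185, 221), (111, 184, 220), (116, 95, 91)]
[(122, 94, 169), (111, 186, 222), (110, 186, 221), (111, 185, 222), (114, 141, 107)]
[(10, 121, 165), (110, 186, 222), (110, 186, 222), (110, 186, 221), (140, 60, 94)]
[(12, 138, 172), (111, 185, 220), (110, 187, 222), (111, 178, 208), (12, 135, 117)]
```

View pics/z4.png

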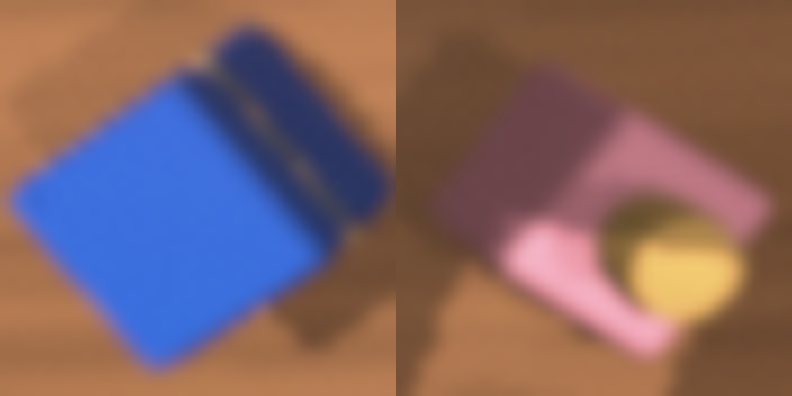

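```bash
sed -i "s/(0,255),(0,55))/(0,255),(0,75))/" meas.py; python3 - <<'E'
from meas import *
L=lambda f:{k:(v if k!='k1' else float(v)) for k,v in np.load(f).items()}
s,S,sc=L('w4.npz'),L('c3.npz'),L('b3.npz')
print(rect(s,'black',(295,83),.015))
P=np.array([onz(s,u,v,.032) for u,v in [(413.9,211.7),(430.1,223),(416.8,239.8),(399.6,227.8)]]);print(P.round(4),P.mean(0),cv2.minAreaRect((P[:,:2]*1000).astype(np.float32)))
w1=L('w1.npz')
a=rect(w1,'black',(141,155),.015);print(a,rect(w1,'yellow',(145,222),.018),rect(w1,'green',(127,72),.013))
print('ring',tri([(s,110,238.5),(S,324,239),(sc,163,240)]))
b=rect(s,'black',(295,83),.015)
if a and b: print('compact',tri([(w1,*a[3]),(s,*b[3])]))
print('clip',tri([(w1,*rect(w1,'yellow',(145,222),.018)[3]),(s,224.5,83.7),(S,219.8,246.9)]))
E
```

```text
((416, 61), (39, 39), 72.4, (293.6, 83.8))
[[0.6139 0.2444 0.032 ]
 [0.6347 0.273  0.032 ]
 [0.6626 0.2543 0.032 ]
 [0.6397 0.2238 0.032 ]] [0.63775772 0.2488637  0.032     ] ((637.7494506835938, 249.07449340820312), (38.1099853515625, 33.54855728149414), 53.131866455078125)
((429, 69), (28, 50), 29.0, (150.8, 150.1)) ((407, -27), (39, 5), 4.8, (141.5, 217.2)) ((405, 169), (23, 24), 89.3, (126.2, 72.6))
ring (array([ 0.63655502, -0.24371997,  0.01809231]), np.float64(0.0010267153393358206))
compact (array([ 0.41288896,  0.06600019, -0.02604348]), np.float64(0.002058874928749241))
clip (array([ 0.40740277, -0.03390647,  0.0101786 ]), np.float64(0.0046006581661588095))
```

Call:
apply_moves([
  [[-1.5,-0.4,-1,3,45],[-3,-0.9,-2.4,6.4,45],[-4.4,-1.3,-3.8,6.4,45],[-4.6,-1.32,-5.2,6.4,45],[-4.6,-1.32,-6.6,6.4,45],[-4.6,-1.32,-8,6.4,45],[-4.6,-1.32,-9.2,6.4,45],[-4.6,-1.32,-10.2,6.4,45],[-4.6,-1.32,-10.9,6.4,45],[-4.6,-1.32,-11.3,6.4,45],[-4.6,-1.32,-11.43,6.4,45],[-4.6,-1.32,-11.43,6.4,45],[-4.6,-1.32,-11.43,6.4,45],[-4.6,-1.32,-11.43,6.4,20],[-4.6,-1.32,-11.43,6.4,5],[-4.6,-1.32,-11.43,6.4,5],[-4.6,-1.32,-11.43,6.4,5],[-4.6,-1.32,-11.43,6.4,5],[-4.6,-1.32,-11.43,6.4,5],[-4.6,-1.32,-11.43,6.4,5]],
])

```text
time_s: 12.33
tcp_pos: [0.4122, -0.036, 0.0082]
tool_rot: [3.133, -0.002, -3.087]
ft_force: [-0.9, 0.7, 5.6]
grip_width: 0.0182
```

```bash
python3 - <<'E'
from h import *
L=lambda f:{k:(v if k!='k1' else float(v)) for k,v in np.load(f).items()}
S,sc=L('c3.npz'),L('b3.npz')
print('clock',tri([(S,218,138),(sc,394,232)]),'bottle',tri([(S,353,228),(sc,145,265)]))
E
```

```text
clock (array([0.72813351, 0.30729338, 0.05114618]), np.float64(0.0012913941901818824)) bottle (array([ 0.71668634, -0.28728891,  0.03518948]), np.float64(0.0011102539692959144))
```

Call:
apply_moves([
  [[0,0,1,0,5],[0,0,2.3,0,5],[0,0,3.6,0,5],[1,0.5,4,-2,5],[2.3,1.2,4,-6,5],[3.6,1.9,4,-6,5],[4.9,2.6,4,-6,5],[5.9,3.1,4,-6,5],[6.15,3.2,4,-6,5],[6.15,3.2,3.6,-6,5],[6.15,3.2,2.6,-6,5],[6.15,3.2,1.6,-6,5],[6.15,3.2,0.9,-6,5],[6.15,3.2,0.5,-6,5],[6.15,3.2,0.45,-6,5],[6.15,3.2,0.45,-6,5]],
])

```text
time_s: 13.67
tcp_pos: [0.565, 0.0436, 0.0191]
tool_rot: [3.133, -0.003, 3.09]
ft_force: [0.8, -0.2, 0.4]
grip_width: 0.0181
```

Call:
apply_moves([
  [[0,0,0,0,34],[0,0,0,0,34],[0,0,0.3,0,34],[0,0,1.5,0,34],[0,0,3,0,34],[-0.8,0.1,4,-3,60],[-2.2,0.3,4,-8,62],[-3.7,0.45,4,-14,62],[-5,0.6,4,-14.6,62],[-5.8,0.74,3.6,-14.6,62],[-5.92,0.74,2.6,-14.6,62],[-5.92,0.74,1.5,-14.6,62],[-5.92,0.74,0.5,-14.6,62],[-5.92,0.74,-0.2,-14.6,62],[-5.92,0.74,-0.5,-14.6,62],[-5.92,0.74,-0.52,-14.6,62],[-5.92,0.74,-0.52,-14.6,62]],
])

```text
time_s: 15.08
tcp_pos: [0.4176, 0.0621, 0.0068]
tool_rot: [3.132, -0.003, 2.836]
ft_force: [1.2, 0.9, -0.2]
grip_width: 0.0622
```

Call:
apply_moves([
  [[0,0,0,0,45],[0,0,0,0,30],[0,0,0,0,25],[0,0,0,0,25],[0,0,0,0,25],[0,0,0,0,25]],
])

```text
time_s: 15.58
tcp_pos: [0.419, 0.0619, 0.0087]
tool_rot: [3.132, 0.001, 2.836]
ft_force: [-0.7, -0.4, 9.4]
grip_width: 0.0399
```

Call:
apply_moves([
  [[0,0,1,0,25],[0,0,2.3,0,25],[0,0,3.6,3,25],[1,0.3,4,8,25],[2.3,0.7,4,14.5,25],[3.6,1.1,4,14.5,25],[4.9,1.5,4,14.5,25],[5.8,1.8,4,14.5,25],[6,1.84,4,14.5,25],[6,1.84,3.6,14.5,25],[6,1.84,2.6,14.5,25],[6,1.84,1.6,14.5,25],[6,1.84,0.9,14.5,25],[6,1.84,0.5,14.5,25],[6,1.84,0.45,14.5,25],[6,1.84,0.45,14.5,25]],
])

```text
time_s: 16.92
tcp_pos: [0.5677, 0.1076, 0.0196]
tool_rot: [3.132, -0.001, 3.089]
ft_force: [0.1, 0.0, -0.0]
grip_width: 0.0395
```

Call:
apply_moves([
  [[0,0,0,0,52],[0,0,0,0,52],[0,0,0.3,0,52],[0,0,1.5,0,52],[0,0,3,0,52],[-0.8,0.3,4,0,58],[-2.2,0.9,4,0,58],[-3.7,1.4,4,0,58],[-5.2,2,4,0,58],[-6.3,2.4,3.6,0,58],[-6.47,2.46,2.6,0,58],[-6.47,2.46,1.5,0,58],[-6.47,2.46,0.5,0,58],[-6.47,2.46,-0.2,0,58],[-6.47,2.46,-0.48,0,58],[-6.47,2.46,-0.5,0,58],[-6.47,2.46,-0.5,0,58]],
])

```text
time_s: 18.33
tcp_pos: [0.4065, 0.1692, 0.0077]
tool_rot: [3.132, -0.0, 3.089]
ft_force: [0.2, -1.5, 0.3]
grip_width: 0.0578
```

Call:
apply_moves([
  [[0,0,0,0,45],[0,0,0,0,30],[0,0,0,0,25],[0,0,0,0,25],[0,0,0,0,25],[0,0,0,0,25]],
])

```text
time_s: 18.83
tcp_pos: [0.4079, 0.1693, 0.0096]
tool_rot: [3.131, 0.003, 3.089]
ft_force: [-1.8, -0.8, 9.8]
grip_width: 0.0336
```

Call:
apply_moves([
  [[0,0,1,0,20],[0,0,2.3,0,20],[0,0,3.6,0,20],[1.3,-0.4,4,0,20],[2.8,-0.8,4,0,20],[4.3,-1.2,4,0,20],[5.8,-1.6,4,0,20],[7.3,-2,4,0,20],[8.5,-2.4,4,0,20],[9.08,-2.6,4,0,20],[9.08,-2.6,3.6,0,20],[9.08,-2.6,2.6,0,20],[9.08,-2.6,1.6,0,20],[9.08,-2.6,0.9,0,20],[9.08,-2.6,0.5,0,20],[9.08,-2.6,0.45,0,20],[9.08,-2.6,0.45,0,20]],
])

```text
time_s: 20.25
tcp_pos: [0.6342, 0.1046, 0.0209]
tool_rot: [3.131, 0.002, 3.089]
ft_force: [-0.2, 0.3, 0.6]
grip_width: 0.0333
```

Call:
apply_moves([
  [[0,0,0,0,48],[0,0,0,0,50],[0,0,0.3,0,50],[0,0,1.5,0,50],[0,0,3,0,50],[0,0.3,4.4,0,60],[0.1,1.5,4.4,7,60],[0.1,2.8,4.4,14,60],[0.1,4.2,4.4,21,60],[0.1,5.4,4.4,28,60],[0.11,5.78,4.4,35,60],[0.11,5.78,4.4,42,60],[0.11,5.78,4.4,49,60],[0.11,5.78,4.4,57,60],[0.11,5.78,4.4,57,60],[0.11,5.78,4.4,57,60]],
])

```text
time_s: 21.58
tcp_pos: [0.6373, 0.2492, 0.1322]
tool_rot: [3.132, 0.004, -2.202]
ft_force: [-0.8, 0.2, 0.0]
grip_width: 0.0605
```

```bash
python3 - <<'E'
from h import *
a=snap('wrist'); b=snap('side')
cv2.imwrite('pics/w5.png',np.hstack([cv2.resize(a['frame'],(400,300)),cv2.resize(b['frame'][110:260,150:350],(400,300))]))
E
```

```text
(no output)
```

View pics/w5.png

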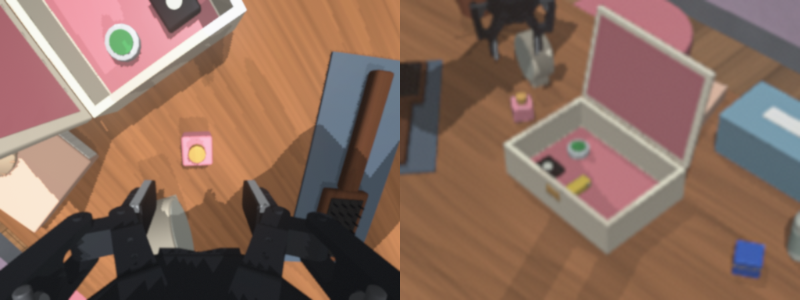

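In w5 the clip, compact and brooch lie in the box; the flacon, edges square to the tool, is at about (252,188) in the wrist image.

```bash
python3 - <<'E'
from meas import *
s=snap('wrist'); np.savez('w5',**s)
print(rect(s,'pink',(252,190),.032), onz(s,253,197,.046), robot.state()['tool_rot'])
t=proj(s,[[.637,.249,.032],[.637,.249,0]]);print(t)
E
```

```text
((637, 247), (39, 35), 56.6, (251.6, 187.2)) [0.63713133 0.24837537 0.046     ] [ 3.13175007e+00  2.94836226e-03 -2.20219043e+00]
[[253.4564807  193.04920428]
 [253.26773978 184.51704072]]
```

Call:
apply_moves([
  [[0,0,-1,2,60],[0,0,-2.2,2,60],[0,0,-3.2,2,60],[0,0,-4,2,60],[0,0,-4.5,2,60],[0,0,-4.75,2,60],[0,0,-4.8,2,60],[0,0,-4.8,2,60],[0,0,-4.8,2,45],[0,0,-4.8,2,25],[0,0,-4.8,2,20],[0,0,-4.8,2,20],[0,0,-4.8,2,20],[0,0,-4.8,2,20],[0,0,-4.8,2,20]],
])

```text
time_s: 22.98
tcp_pos: [0.6385, 0.2493, 0.0135]
tool_rot: [3.134, 0.006, -2.167]
ft_force: [0.1, -0.4, 5.6]
grip_width: 0.0349
```

Call:
apply_moves([
  [[0,0,1,0,20],[0,0,2.3,0,20],[0,0,3.6,0,20],[0,0,4.6,-5,20],[0,-1,4.6,-12,20],[0,-2.3,4.6,-19,20],[-0.1,-3.6,4.6,-26,20],[-0.15,-4.9,4.6,-33,20],[-0.2,-6.2,4.6,-40,20],[-0.26,-7.4,4.6,-47,20],[-0.26,-8.2,4.6,-54,20],[-0.26,-8.35,4.6,-58.8,20],[-0.26,-8.35,4.4,-58.8,20],[-0.26,-8.35,3.4,-58.8,20],[-0.26,-8.35,2.2,-58.8,20],[-0.26,-8.35,1.2,-58.8,20],[-0.26,-8.35,0.7,-58.8,20],[-0.26,-8.35,0.45,-58.8,20],[-0.26,-8.35,0.42,-58.8,20],[-0.26,-8.35,0.42,-58.8,20]],
])

```text
time_s: 24.65
tcp_pos: [0.6326, 0.041, 0.0246]
tool_rot: [3.134, 0.007, 3.091]
ft_force: [0.2, -0.3, -0.8]
grip_width: 0.0351
```

Call:
apply_moves([
  [[0,0,0,0,46],[0,0,0,0,46],[0,0,0.3,0,46],[0,0,1.5,0,46],[0,0,3,0,46],[0,0,4.2,0,46],[-1,-0.9,4.5,0,62],[-2.2,-1.8,4.5,0,62],[-3.4,-2.8,4.5,0,62],[-4.6,-3.8,4.5,0,62],[-5.8,-4.8,4.5,0,62],[-7,-5.8,4.5,0,62],[-8.2,-6.8,4.5,0,62],[-9.06,-7.6,4.5,0,62],[-9.06,-7.6,4.5,0,62],[-9.06,-7.6,4.5,0,62]],
])

```text
time_s: 25.98
tcp_pos: [0.4059, -0.1504, 0.1386]
tool_rot: [3.136, 0.009, 3.087]
ft_force: [-0.3, 0.8, 0.4]
grip_width: 0.062
```

```bash
python3 - <<'E'
from meas import *
s=snap('wrist'); S=snap('side')
t=proj(s,[[.406,-.149,.022]])[0];print(t,rect(s,'red',t,.022),rect(S,'blue',(322,239),.034),rect(S,'red',(247,268),.015),robot.state()['tcp_pos'])
E
```

```text
[255.39271164 188.09202182] ((405, -150), (42, 41), 40.0, (254.3, 186.8)) ((632, -243), (40, 35), 35.7, (324.0, 236.8)) ((402, -150), (53, 39), 43.3, (247.0, 269.1)) [ 0.40701483 -0.14921783  0.13817533]
```

Tin unmoved; I grasp it.

Call:
apply_moves([
  [[0,0,-1,0,62],[0,0,-2.2,0,62],[0,0,-3.4,0,62],[0,0,-4.3,0,62],[0,0,-4.8,0,62],[0,0,-5.1,0,62],[0,0,-5.2,0,62],[0,0,-5.2,0,62],[0,0,-5.2,0,45],[0,0,-5.2,0,30],[0,0,-5.2,0,25],[0,0,-5.2,0,25],[0,0,-5.2,0,25],[0,0,-5.2,0,25],[0,0,-5.2,0,25]],
])

```text
time_s: 27.33
tcp_pos: [0.408, -0.1496, 0.0096]
tool_rot: [3.136, 0.011, 3.09]
ft_force: [0.1, 2.2, 5.4]
grip_width: 0.0391
```

Call:
apply_moves([
  [[0,0,1,0,25],[0,0,2.3,0,25],[0,0,3.6,0,25],[0.8,0.7,4.2,0,25],[1.9,1.6,4.2,0,25],[3,2.5,4.2,0,25],[4.1,3.4,4.2,0,25],[5.2,4.3,4.2,0,25],[6,5,4.2,0,25],[6.2,5.18,4.2,0,25],[6.2,5.18,3.6,0,25],[6.2,5.18,2.6,0,25],[6.2,5.18,1.6,0,25],[6.2,5.18,0.9,0,25],[6.2,5.18,0.5,0,25],[6.2,5.18,0.45,0,25],[6.2,5.18,0.45,0,25]],
])

```text
time_s: 28.75
tcp_pos: [0.5629, -0.0204, 0.0211]
tool_rot: [3.136, 0.011, 3.09]
ft_force: [-1.2, 0.7, -0.9]
grip_width: 0.0395
```

Call:
apply_moves([
  [[0,0,0,0,52],[0,0,0,0,52],[0,0,0.3,0,52],[0,0,1.5,0,52],[0,0,3,0,52],[0,0,4.4,-3,62],[0.4,-1.2,4.7,-10,64],[0.9,-2.6,4.7,-17,64],[1.3,-4,4.7,-24,64],[1.8,-5.4,4.7,-31,64],[2.3,-6.8,4.7,-38,64],[2.7,-8.2,4.7,-45,64],[2.9,-8.86,4.7,-52,64],[2.9,-8.86,4.7,-56,64],[2.9,-8.86,4.7,-56,64],[2.9,-8.86,4.7,-56,64]],
])

```text
time_s: 30.08
tcp_pos: [0.6353, -0.242, 0.1395]
tool_rot: [3.136, 0.012, 2.114]
ft_force: [0.1, -0.1, -0.4]
grip_width: 0.0644
```

```bash
python3 - <<'E'
from meas import *
s=snap('wrist','w6.png')
t=proj(s,[[.635,-.242,.034]])[0];print(t,rect(s,'blue',t,.034),rect(s,'blue',t,.034,150),robot.state()['tcp_pos'],robot.state()['tool_rot'])
E
```

```text
[254.14124076 190.65189788] ((636, -243), (39, 40), 29.9, (254.8, 191.3)) ((636, -243), (39, 40), 29.9, (254.8, 191.3)) [ 0.6353281  -0.24144803  0.13944442] [3.13579798 0.01144529 2.1152005 ]
```

View pics/w6.png

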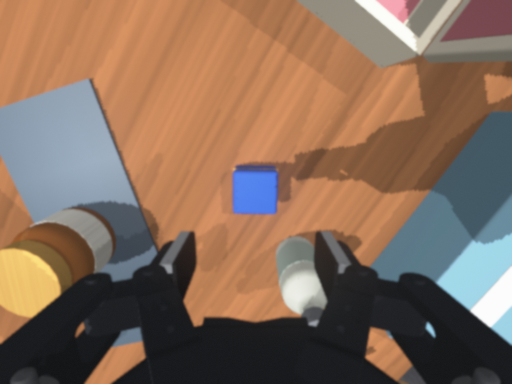

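w6: ring box centred at (254,191), square to the tool; the bottle (300,275) is about 16 mm clear of the gripper's body.

Call:
apply_moves([
  [[0,0,-1,-1,64],[0,0,-2.2,-1,64],[0,0,-3.3,-1,64],[0,0,-4.2,-1,64],[0,0,-4.7,-1,64],[0,0,-5,-1,64],[0,0,-5.1,-1,64],[0,0,-5.1,-1,64],[0,0,-5.1,-1,45],[0,0,-5.1,-1,30],[0,0,-5.1,-1,25],[0,0,-5.1,-1,25],[0,0,-5.1,-1,25],[0,0,-5.1,-1,25],[0,0,-5.1,-1,25]],
])

```text
time_s: 31.38
tcp_pos: [0.6366, -0.2422, 0.014]
tool_rot: [3.134, 0.015, 2.098]
ft_force: [-0.2, 0.6, 6.1]
grip_width: 0.0407
```

Call:
apply_moves([
  [[0,0,1,0,25],[0,0,2.3,0,25],[0,0,3.6,0,25],[0,0,4.6,5,25],[0,1,4.6,12,25],[0,2.3,4.6,19,25],[-0.1,3.6,4.6,26,25],[-0.15,4.9,4.6,33,25],[-0.2,6.2,4.6,40,25],[-0.3,7.5,4.6,47,25],[-0.3,8.5,4.6,53,25],[-0.3,8.75,4.6,57,25],[-0.3,8.75,4.4,57,25],[-0.3,8.75,3.4,57,25],[-0.3,8.75,2.2,57,25],[-0.3,8.75,1.2,57,25],[-0.3,8.75,0.7,57,25],[-0.3,8.75,0.45,57,25],[-0.3,8.75,0.44,57,25],[-0.3,8.75,0.44,57,25]],
])

```text
time_s: 33.05
tcp_pos: [0.6298, -0.024, 0.0258]
tool_rot: [3.134, 0.016, 3.092]
ft_force: [-0.4, 0.1, -0.8]
grip_width: 0.0406
```

Call:
apply_moves([
  [[0,0,0,0,52],[0,0,0,0,52],[0,0,0.3,0,52],[0,0,1.5,0,52],[0,0,3,0,52],[-1,0.5,4.4,0,52],[-2,1.2,6,0,52],[-3,2,7.5,0,52],[-3,2.6,9,0,30],[-3,2.6,10,0,0],[-3,2.6,10,0,0],[-3,2.6,10,0,0]],
])

```text
time_s: 34.05
tcp_pos: [0.5562, 0.0414, 0.2806]
tool_rot: [3.135, 0.025, 3.093]
ft_force: [-0.2, 0.7, -0.6]
grip_width: 0.0037
```

```bash
python3 - <<'E'
from h import *
print(robot.state()['tcp_pos'])
a=snap('side'); b=snap('scene')
np.savez('c7',**a);np.savez('b7',**b)
cv2.imwrite('pics/w7.png',np.hstack([cv2.resize(a['frame'][110:240,190:310],(480,520),interpolation=cv2.INTER_CUBIC),cv2.resize(b['frame'][120:270,190:340],(300,520),interpolation=cv2.INTER_CUBIC)]))
E
```

```text
[0.55615751 0.04143072 0.28064959]
```

View pics/w7.png

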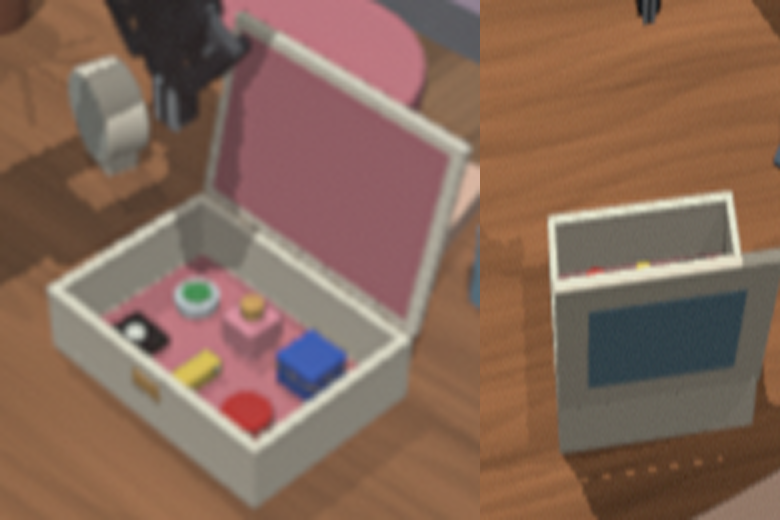

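All six trinkets lie flat in the box (side crop: brooch (197,297), flacon (252,325), ring box (312,362), compact, clip, tin), and the lid is open. Now over and behind the lid.

Call:
apply_moves([
  [[1,-0.1,0.2,0,0],[2.3,-0.2,0.2,0,0],[3.6,-0.2,0.2,0,0],[4.9,-0.2,0.2,0,0],[6.2,-0.2,0.2,0,0],[7.4,-0.2,0.2,0,0],[8.4,-0.2,0.2,0,0],[8.8,-0.2,0.2,0,0],[8.8,-0.2,0.2,0,0],[8.8,-0.2,0.2,0,0]],
])

```text
time_s: 34.98
tcp_pos: [0.7742, 0.0354, 0.2778]
tool_rot: [3.134, 0.012, 3.091]
ft_force: [0.8, -0.0, -0.4]
grip_width: -0.0002
```

Call:
apply_moves([
  [[0.1,0,-0.8,0,0],[0.1,0,-1.6,0,0],[0.1,0,-2.4,0,0],[0.1,0,-3,0,0],[0.1,0,-3.4,0,0],[0.1,0,-3.5,0,0],[0.1,0,-3.5,0,0]],
])

```text
time_s: 35.57
tcp_pos: [0.7758, 0.0353, 0.1898]
tool_rot: [3.134, 0.01, 3.091]
ft_force: [-0.6, 0.8, -0.3]
grip_width: -0.0004
```

```bash
python3 - <<'E'
from h import *
a=snap('side'); print(robot.state()['tcp_pos'],robot.state()['ft_force'])
cv2.imwrite('pics/w8.png',cv2.resize(a['frame'][70:240,180:350],(510,510),interpolation=cv2.INTER_CUBIC))
E
```

```text
[0.7764976  0.03531322 0.19107722] [ 0.2660862  -0.37013727  0.57944525]
```

View pics/w8.png

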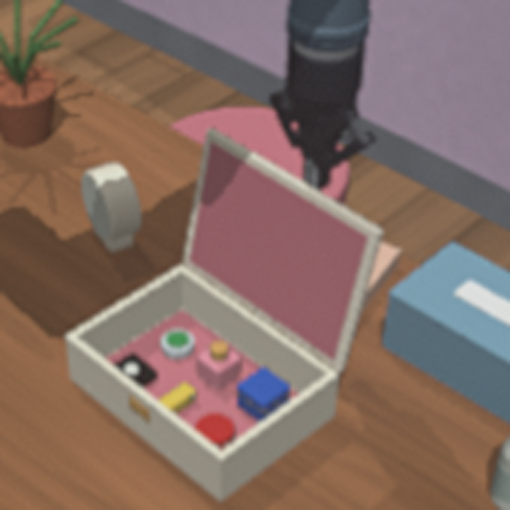

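Fingers stand behind the lid (315,175 in the crop), no contact force. Pushing slowly.

Call:
apply_moves([
  [[-0.4,0,0,0,0],[-0.8,0,0,0,0],[-1.2,0,0,0,0],[-1.5,0,0,0,0],[-1.8,0,0,0,0],[-2.1,0,0,0,0],[-2.4,0,0,0,0],[-2.7,0,0,0,0],[-3.05,0,0.05,0,0],[-3.4,0,0.08,0,0],[-3.75,0,0.1,0,0],[-4.1,0,0.1,0,0],[-4.4,0,0,0,0],[-4.7,0,-0.08,0,0],[-5.05,0,-0.2,0,0],[-5.36,0,-0.3,0,0],[-5.36,0,-0.3,0,0]],
])

```text
time_s: 37.03
tcp_pos: [0.6413, 0.0355, 0.1842]
tool_rot: [3.134, 0.012, 3.091]
ft_force: [1.0, 0.7, -0.8]
grip_width: -0.0002
```

```bash
python3 - <<'E'
from h import *
a=snap('side'); print(robot.state()['tcp_pos'],robot.state()['ft_force'])
cv2.imwrite('pics/w9.png',cv2.resize(a['frame'][70:240,180:350],(510,510),interpolation=cv2.INTER_CUBIC))
E
```

```text
[0.64191135 0.03528927 0.18426818] [ 0.54793922 -0.33737676 -0.32793909]
```

View pics/w9.png

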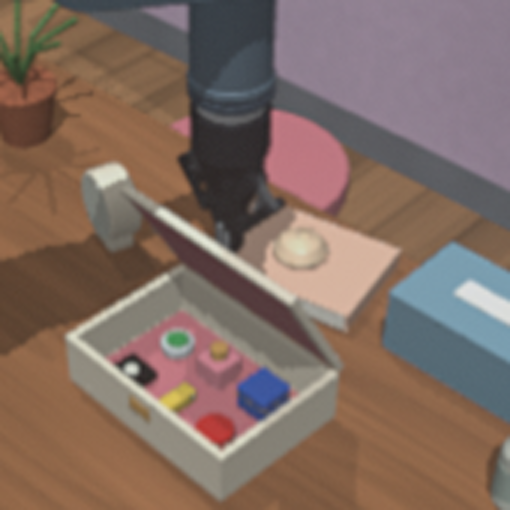

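Lid is at about 60° now, force small; continuing along the arc.

Call:
apply_moves([
  [[-0.3,0,-0.18,0,0],[-0.6,0,-0.38,0,0],[-0.9,0,-0.6,0,0],[-1.16,0,-0.8,0,0],[-1.42,0,-1.05,0,0],[-1.66,0,-1.3,0,0],[-1.88,0,-1.55,0,0],[-2.08,0,-1.81,0,0],[-2.25,0,-2.1,0,0],[-2.4,0,-2.4,0,0],[-2.55,0,-2.72,0,0],[-2.68,0,-3.04,0,0],[-2.76,0,-3.3,0,0],[-2.83,0,-3.55,0,0],[-2.9,0,-3.8,0,0],[-2.93,0,-4,0,0],[-2.96,0,-4.15,0,0],[-2.96,0,-4.25,0,0],[-2.96,0,-4.32,0,0],[-2.96,0,-4.36,0,0]],
])

```text
time_s: 38.75
tcp_pos: [0.5676, 0.0352, 0.0755]
tool_rot: [3.135, 0.011, 3.091]
ft_force: [-3.6, 0.0, 12.0]
grip_width: 0.0002
```

Call:
apply_moves([
  [[0,0,-0.05,0,0],[0,0,-0.1,0,0],[0,0,-0.12,0,0],[0,0,-0.12,0,0]],
])

```text
time_s: 39.08
tcp_pos: [0.5676, 0.0352, 0.0754]
tool_rot: [3.135, 0.013, 3.092]
ft_force: [-9.0, 0.0, 21.3]
grip_width: -0.0
```

Call:
apply_moves([
  [[0,0,0.3,0,0],[0,0,1,0,0],[0,0,2.3,0,0],[0,0,3.6,0,0],[-1,0,5,0,0],[-2.3,0,6,0,0],[-3.6,0,7,0,0],[-4.9,0,8,0,0],[-5.5,0,8,0,0],[-5.5,0,8,0,0]],
])

```text
time_s: 39.92
tcp_pos: [0.4282, 0.0354, 0.2777]
tool_rot: [3.136, 0.016, 3.092]
ft_force: [0.2, -0.2, -0.4]
grip_width: -0.0
```

```bash
python3 - <<'E'
from h import *
a=snap('side'); b=snap('scene'); print(robot.state()['tcp_pos'],robot.state()['ft_force'])
L=lambda f:{k:(v if k!='k1' else float(v)) for k,v in np.load(f).items()}
cv2.imwrite('pics/w10.png',np.hstack([cv2.resize(a['frame'][100:260,120:320],(400,320)),cv2.resize(b['frame'][110:310,80:480],(400,320))]))
b0=cv2.imread('pics/scene0.png')
for n,(x,y) in {'candle':(85,175),'clock':(372,208),'bottle':(128,238)}.items():
    t=b0[y:y+44,x:x+40]; r=cv2.matchTemplate(b['frame'][y-15:y+59,x-15:x+55],t,cv2.TM_CCOEFF_NORMED); _,m,_,p=cv2.minMaxLoc(r); print(n,m,p[0]-15,p[1]-15)
E
```

```text
[0.43034521 0.03513676 0.27589884] [ 0.38006685 -0.2571688  -0.29070553]
candle 0.9986820816993713 0 0
clock 0.9427110552787781 1 0
bottle 0.5646696090698242 0 0
```

View pics/w10.png

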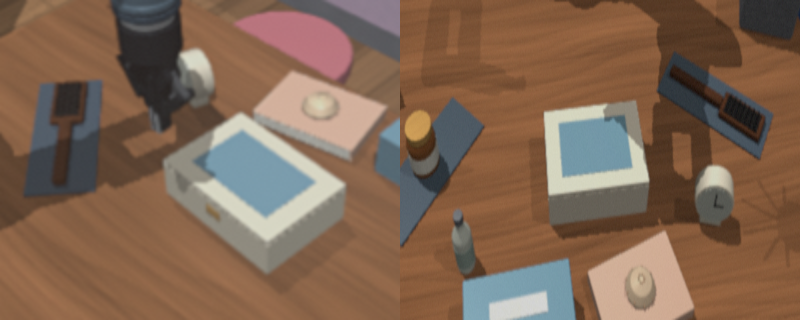

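Lid flush (no gap at the front edge), brush along the left mat, dresser clear of trinkets, bystanders unmoved.

```bash
python3 -c "
from station import robot
print(robot.finish_job())"
```

```text
the job is handed in; nothing more can be done
None
```

The job is done and handed in at about 40 s of the 210 s allowed; no verdict was reported.

- **Brush:** it lies bristles up along the middle of the free left mat.
- **Trinkets:** all six (ring box, balm tin, flacon, hair clip, brooch, compact) are in the box, each lying flat in its own spot. The last picture before closing showed them all there with the lid still open.
- **Lid:** I pushed it down slowly with the closed fingers, at about 1 rad/s. The push ended in firm contact at z = 75.4 mm, against an expected 75 mm for a shut lid. The last push read about 21 N downward and 9 N sideways, below the limits.
- **Last checks:** the final pictures showed no gap at the lid's front edge and an empty dresser top. The arm was raised clear with no contact force.
- **Bystanders:** image matching found the candle and clock shifted by 0 and 1 pixel. The bottle also came out at 0 pixels, but with a weak match (0.56), perhaps because the lid no longer casts the same shadows. I never touched it, and it looks unmoved by eye.
- **Disagreements:**
  - The brooch gripped at 33.6 mm instead of 38 mm, probably slightly off centre, but it landed well.
  - A two-view height for the compact came out impossible (−26 mm) because its black outline was picked up badly in one view. I used the position from a single view and the stated height instead, and the grasp worked.

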